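Open the cap dispenser at the green key caps

TASK

A customer wants a green cap for a new key. Two dial dispensers stand on the bench: find the one that holds the green caps, and turn its clear cover by the black finger bar until the opening is centred over the green caps, then let go. Leave the other dispenser's cover as it is.

Things in the scene. Friction and masses are not known exactly. Their poses are not given: they have to be found in the camera images.
- opening_grey (a point): Centre of the opening in the clear cover of the light grey dispenser, at the cover's top face, z 39 mm. Round fixed box 184 mm across, six 60-degree compartments. The flat cover turns on a vertical axis at the box centre and has one 60-degree opening, white-framed. Axes turn with the cover: x level, from turning axis out through the opening; z up. The turning axis is 58 mm back along -x.
- opening_navy (a point): The same on the dark navy dispenser. On each turning axis stands the cover's black finger bar: 60 mm long along x, 16 mm thick along y, z 41 to 79 mm above the table, white dot on its end towards the opening; only the low cover lies beside it. Covers turn stiffly either way (0.06 N m), stay put, and have stops 95 degrees or more from the start.
- caps_green: Heap of green plastic key caps, about 45 mm wide, 20 mm high, fixed mid-compartment 58 mm from the turning axis of the dispenser that holds it, visible through the clear cover. It may be in either dispenser, some 45 to 75 degrees to either side of the opening's start. Origin: centre of its underside, 6 mm above the table. Other colours fill the other compartments.
Not all that is in view belongs to the job. Leave any pink look-alike of the part that bears opening_navy alone.

How it is judged:
By the outcome, as a careful person would: the job done as asked, in the order asked, and still so for the second after the job is handed in, with the robot touching nothing.
It also fails if it takes over 35 s, if anything falls off the work surface, if the arm or the gripper's body presses on something with over 40 N, if the wrist force passes 120 N, or if a joint passes its speed limit or range.

ROBOT

A 6-joint arm with a two-finger parallel gripper is mounted at the origin on the work surface. World frame = base frame: x ahead of the robot, y to its left, z up, the work surface at z = 0. Lengths are in m, angles in rad, forces in N, time in s.
With the tool pointing down it reaches from about 0.35 to 0.875 m from the base axis. Payload 15.5 kg.
Tool frame: the origin (TCP) lies midway between the tips of the shut fingers; the grasp point (between the pads) lies 19 mm behind it; z points along the fingers, y is the line along which they close (so a half turn about z gives the same grasp; the last joint's range is limited). The gripper opens to 85 mm and grips with 20 to 120 N. Pads are 22 mm wide; open, the fingers measure 114 mm over their backs; the gripper's body (76 mm by 85 mm) begins 54 mm behind the grasp point. The pads swing forward as they close: fully open they stand 13 mm farther back than shut.
Start: joints at [1.165, 0.494, 1.345, -0, 1.302, -0.096], TCP at [0.191, 0.595, 0.231] pointing down, gripper open.
Joint ranges: [-2.91, 2.91], [-0.82, 2.16], [0.22, 2.67], [-1.22, 4.37], [0.12, 2.79], [-3.08, 3.08]. Speed limits (rad/s): [1.89, 1.89, 2.57, 3.01, 3.01, 3.01].

INTERFACE

Orientations are given as a rotation vector (axis times angle).
In Python, from workcell import bot, vision, job, monitor gives the robot as it stands. Calls block until the motion is done:
- bot.movep(position, orientation): joint-space move of the TCP to a pose.
- bot.move_straight(position, rotation=None, max_speed=0.15, force_limit=None): straight line of the TCP; rotation=None keeps the orientation; max_speed is the mean speed in m/s. With force_limit (N) it stops when the force on the tool has changed by that much, and returns True; else False.
- bot.move_j(angles): joint-space move.
- bot.set_gripper(opening, effort=None): finger opening in m; effort is the grip in N (None keeps the last); returns when the fingers have stopped.
- bot.dwell(seconds).
- bot.solve_ik(position, orientation): joint angles nearest the present ones, or None.
- vision.get_image(name): name is "scene" or "top"; returns (picture, depth): 400x640x3 uint8, red, green, blue; 400x640 float32, m along the optical axis (not along the pixel's ray), 0 where there is no reading.
- vision.get_calibration(name): a dict with "fx", "fy", "cx", "cy" (pixels), "D" ([k1, k2, p1, p2, k3] as OpenCV has them; the pictures are not rectified), "xyz" and "orientation" of the camera in the world. Camera axes: x right, y up, looking along -z (the intrinsics and any distortion apply to the point x, -y, -z); pixel columns grow to the right and rows downward; lengths in m; the calibration is good to about 2 mm. A picture is of the moment at which its call begins. get_calibration takes no time and is no camera call.
A pose or a line that the arm cannot do raises bot.IKError and nothing moves.
- job.job_done(): hands the job in; it is judged then, once.
Readings, each from a call of its own:
- monitor.get_clock(): time.
- monitor.get_joint_pos(): joint angles.
- monitor.get_joint_vel(): joint speeds.
- monitor.get_effort(): joint torques, N m.
- monitor.get_tcp_pos(): TCP position.
- monitor.get_ee_rot(): TCP orientation.
- monitor.get_wrist_force(): force on the tool from outside, world axes, zero at the start.
- monitor.get_torque(): the same for the moment, N m.
- monitor.get_grip_width(): finger opening in m.
- monitor.get_gripper_force(): force on a finger pad.
Only numpy, scipy, OpenCV 4.12 (cv2) and the standard library are available. Lean on these libraries where they do the work, as an engineer would, in place of code of your own. Each camera call takes 0.05 s, during which the arm holds its last target. There are 200 camera calls.

## Working session

There is one attempt and no reset: what is moved stays moved. The work goes in short steps, each a Python script; the robot and the scene stay as the last script left them, time stands still between calls to the robot, and variables do not carry over. Pictures are saved under pics/ and viewed, at most 10 in all, crops included, and the job is handed in when it is done.

```bash
mkdir -p pics
cat > h.py <<'E'
import numpy as np, cv2
from scipy.spatial.transform import Rotation as R
from workcell import bot, vision, job, monitor
def img(n):
    p,d=vision.get_image(n); return p,d,vision.get_calibration(n)
def rot(c):
    o=np.array(c["orientation"]); return R.from_rotvec(o).as_matrix() if o.size==3 else (o if o.size==9 else R.from_quat(o).as_matrix())
def K(c): return np.array([[c["fx"],0,c["cx"]],[0,c["fy"],c["cy"]],[0,0,1.]])
def topl(uv,c,z):
    uv=np.array(uv,float).reshape(-1,1,2)
    n=cv2.undistortPoints(uv,K(c),np.array(c["D"],float)).reshape(-1,2)
    r=np.c_[n[:,0],-n[:,1],-np.ones(len(n))]@rot(c).T
    o=np.array(c["xyz"]); return o+r*((z-o[2])/r[:,2])[:,None]
def save(n,p): cv2.imwrite("pics/"+n,p[:,:,::-1])
E
python3 - <<'E'
from h import *
for n in("top","scene"):
    p,d,c=img(n); save(n+"0.png",p); print(c)
    np.save(n+"0.npy",p)
E
```

```text
{'fx': 437.25651212522513, 'fy': 437.25651212522513, 'cx': 324.0622239853341, 'cy': 203.77126917435487, 'D': array([-0.08479537,  0.        ,  0.        ,  0.        ,  0.        ]), 'xyz': array([0.3992545 , 0.00450725, 0.95949417]), 'orientation': array([ 0.08041134, -0.05761079, -1.57994474])}
{'fx': 391.91107759904, 'fy': 391.91107759904, 'cx': 320.6011293733216, 'cy': 197.98617085411297, 'D': array([-0.0155478,  0.       ,  0.       ,  0.       ,  0.       ]), 'xyz': array([ 0.88786187, -0.34525505,  0.56788747]), 'orientation': array([0.75864451, 0.34119478, 0.80253325])}
```

View pics/top0.png

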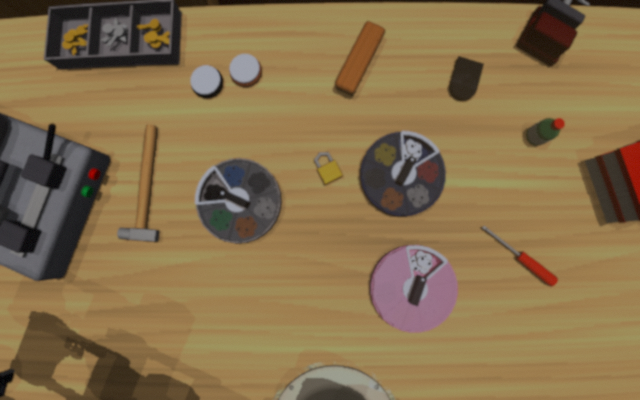

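View pics/scene0.png

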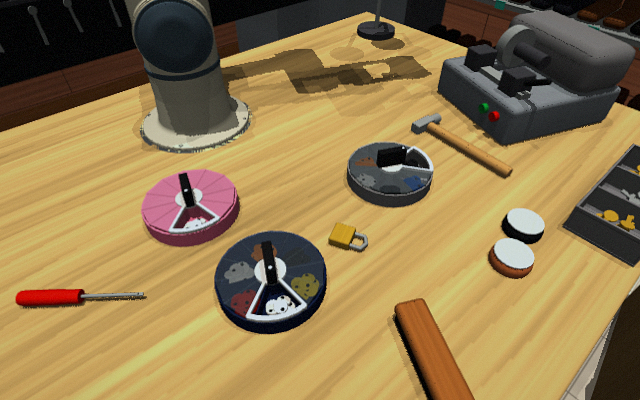

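The top view shows three round boxes. Grey is at (238,200), with a dark-green heap near (221,217). Navy is at (403,173), with an olive heap at (386,154). The pink look-alike is at (414,289). I'll enlarge the grey and navy boxes to confirm which holds green.

Run:
```python
from h import *
p=np.load("top0.npy")
f=lambda x,y:cv2.resize(np.clip(p[y-50:y+50,x-50:x+50]*1.8,0,255).astype(np.uint8),(400,400),interpolation=cv2.INTER_CUBIC)
save("crop.png",np.hstack([f(238,200),f(403,173)]))
for u,v in[(221,217),(386,154),(373,174)]: print(p[v-3:v+4,u-3:u+4].mean((0,1)))
```

```text
[47.73469388 72.02040816 54.44897959]
[98.30612245 87.06122449 46.85714286]
[55.93877551 51.67346939 48.79591837]
```

View pics/crop.png

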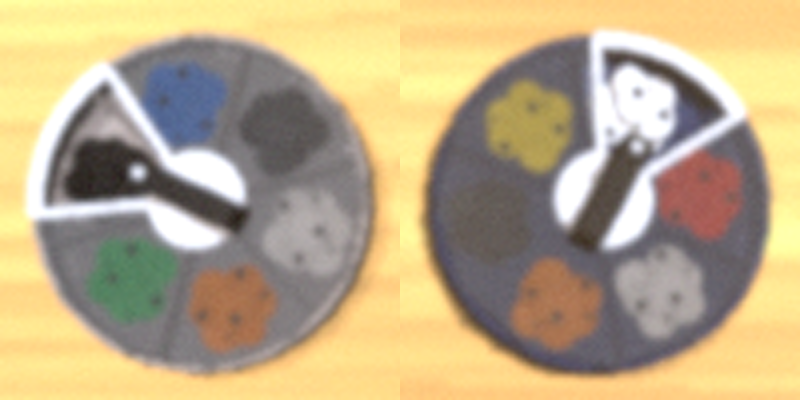

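The crop shows green caps only in the grey dispenser, at crop (131,280), which is top (221,220). Navy has yellow, brown, orange, grey, red and white. So I turn grey's cover counterclockwise seen from above. Next I measure the axis, the opening angle and the heap angle.

```bash
cat >> h.py <<'E'
from scipy.optimize import least_squares
def measure(p,c,ctr,box=60):
    """axis xy, opening angle, green angle (deg) of dispenser near pixel ctr"""
    h=cv2.cvtColor(p,cv2.COLOR_RGB2HSV); H,W=p.shape[:2]
    near=np.zeros((H,W),np.uint8); cv2.circle(near,ctr,box,255,-1)
    wood=((h[...,0]>8)&(h[...,0]<30)&(h[...,1]>85)&(h[...,2]>110))
    m=((~wood)&(near>0)).astype(np.uint8)*255
    m=cv2.morphologyEx(m,cv2.MORPH_OPEN,np.ones((5,5)))
    cn=max(cv2.findContours(m,cv2.RETR_EXTERNAL,cv2.CHAIN_APPROX_NONE)[0],key=cv2.contourArea)
    P=topl(cn.reshape(-1,2),c,0.039)[:,:2]
    a=topl([ctr],c,.039)[0,:2]; away=a-np.array(c["xyz"])[:2]; away/=np.linalg.norm(away)
    for _ in range(5):
        d=P-a; s=P[(d@away)>0.15*np.linalg.norm(d,axis=1)]
        r=least_squares(lambda x:np.hypot(*(s-x).T)-.092,a,loss="soft_l1",f_scale=.001); a=r.x
    rf=np.median(np.hypot(*(s-a).T)); sd=np.median(abs(r.fun))
    def pts(mask,z):
        v,u=np.nonzero(mask&(near>0)); return topl(np.c_[u,v],c,z)[:,:2]-a
    w=pts((h[...,2]>150)&(h[...,1]<60),.039); rr=np.hypot(*w.T); w=w[(rr>.078)&(rr<.093)]
    t=np.arctan2(w[:,1],w[:,0]); t0=np.angle(np.exp(1j*t).mean()); dt=np.angle(np.exp(1j*(t-t0)))
    lo,hi=np.percentile(dt,[1,99]); op=t0+(lo+hi)/2
    g=pts((h[...,0]>60)&(h[...,0]<90)&(h[...,1]>60),.018); gc=np.median(g,0) if len(g) else np.zeros(2)
    return a,np.degrees(op),np.degrees(hi-lo),np.degrees(np.arctan2(gc[1],gc[0])),np.hypot(*gc),len(g),rf,sd
E
python3 - <<'E'
from h import *
for n,ctr in(("top",(238,200)),("scene",(390,170))):
    p=np.load(n+"0.npy"); print(n,measure(p,vision.get_calibration(n),ctr))
E
```

```text
top (array([0.49047763, 0.20257378]), np.float64(64.50937145494338), np.float64(58.24091134257803), np.float64(133.1574289525155), np.float64(0.05712209471018388), 289, np.float64(0.09079153506945481), np.float64(0.0018141779174663739))
scene (array([0.49871649, 0.19736363]), np.float64(109.86122263686539), np.float64(138.32155792799043), np.float64(120.49981038420215), np.float64(0.061036354800721594), 36, np.float64(0.09217063063978032), np.float64(0.0013694289492319003))
```

Run:
```python
from h import *
p=np.load("top0.npy"); c=vision.get_calibration("top")
h=cv2.cvtColor(p,cv2.COLOR_RGB2HSV)
m=((h[...,2]>140)&(h[...,1]<60)).astype(np.uint8)*255; m[:,:150]=0;m[:,300:]=0;m[:140]=0;m[260:]=0
print(topl([(238.75,198)],c,.040))
# hub boundary on right/bottom half away from frame
e=cv2.findContours(m,cv2.RETR_LIST,cv2.CHAIN_APPROX_NONE)[0]
P=topl(np.vstack([x.reshape(-1,2) for x in e]),c,.040)[:,:2]
a=np.array([.4905,.2025])
d=np.hypot(*(P-a).T); s=P[(d>.018)&(d<.034)]
r=least_squares(lambda x:np.hypot(*(s-x[:2]).T)-x[2],[*a,.026],loss="soft_l1",f_scale=.001); print(r.x,len(s),np.median(abs(r.fun)))
for cand in ([.4905,.2026],r.x[:2]):
    g=topl([(221,219.7)],c,.018)[0,:2]-cand; print(np.degrees(np.arctan2(g[1],g[0])),np.hypot(*g))
# bar: dot
print(topl([(222.5,193)],c,.079)-np.r_[a,0])
for i,t in enumerate((64.5,133)):
  for k in(0,180,-180):
    y=np.radians(t-90+k)
    q=(R.from_euler('z',y)*R.from_euler('x',np.pi)).as_rotvec(); print(t,k,bot.solve_ik([a[0],a[1],.05],q))
print(R.from_rotvec(monitor.get_ee_rot()).as_matrix().round(2))
```

```text
[[0.49452749 0.19879162 0.04      ]]
[0.49221907 0.20482184 0.02416715] 65 0.0008736727698705343
135.83563014625557 0.05664908421274545
138.67248691168444 0.05640337028639175
[[0.01064352 0.0216694  0.079     ]]
64.5 0 [ 2.78978401e-01  6.16214168e-01  1.75698117e+00 -4.44089210e-16
  7.68397319e-01  2.29483369e+00]
64.5 180 [ 2.78978401e-01  6.16214168e-01  1.75698117e+00 -4.44089210e-16
  7.68397319e-01 -8.46758967e-01]
64.5 -180 [ 2.78978401e-01  6.16214168e-01  1.75698117e+00 -4.44089210e-16
  7.68397319e-01 -8.46758967e-01]
133 0 [0.2789784  0.61621417 1.75698117 0.         0.76839732 1.09928315]
133 180 [ 0.2789784   0.61621417  1.75698117  0.          0.76839732 -2.0423095 ]
133 -180 [ 0.2789784   0.61621417  1.75698117  0.          0.76839732 -2.0423095 ]
[[-0.95  0.3  -0.  ]
 [ 0.3   0.95 -0.  ]
 [ 0.   -0.   -1.  ]]
```

```bash
cat >> h.py <<'E'
A=np.array([.4917,.2035])
def q(t): return (R.from_euler('z',np.radians(t))*R.from_euler('x',np.pi)).as_rotvec()
E
python3 - <<'E'
from h import *
print(monitor.get_clock())
o=q(64.5)
bot.movep([*A,.14],o); 
bot.set_gripper(.05,30)
print(bot.move_straight([*A,.050],max_speed=.1,force_limit=15),monitor.get_tcp_pos(),monitor.get_clock())
f0=monitor.get_wrist_force()
bot.set_gripper(0.0,30)
print(monitor.get_grip_width(),monitor.get_wrist_force()-f0,monitor.get_torque(),monitor.get_tcp_pos(),monitor.get_joint_pos(),monitor.get_clock())
E
```

```text
0.1
False [0.49201023 0.20358002 0.05046572] 3.4167
0.01526475570882389 [ 5.69821499 -6.54190706  4.08962455] [-0.80877132 -0.50415772  0.04497181] [0.49287457 0.2032613  0.05063444] [ 2.79567641e-01  6.16680788e-01  1.75217657e+00 -1.00290756e-03
  7.70506071e-01  7.25190398e-01] 3.8167
```

Run:
```python
from h import *
j=np.array(monitor.get_joint_pos())
t=.0; B=[.4929,.2030,.050]
bot.move_straight(B,max_speed=.05)
print(monitor.get_wrist_force())
for th in (85,110,135):
    j=bot.solve_ik(B,q(th)); bot.move_j(j)
    print(th,monitor.get_wrist_force(),monitor.get_torque()[2],monitor.get_grip_width(),monitor.get_clock())
bot.set_gripper(.05); bot.move_straight([*B[:2],.15],max_speed=.15)
bot.movep([.45,-.05,.3],q(135))
p,d,c=img("top"); save("top1.png",p[130:270,160:320].repeat(4,0).repeat(4,1)); np.save("top1.npy",p)
print(measure(p,c,(238,200)),monitor.get_clock())
```

```text
[-2.06965219  1.5306297   8.74394913]
85 [-4.35284733  2.0992556   9.91476346] 0.054046973520965984 0.015544894580704096 4.5167
110 [-5.7795057   2.7847918  12.48076332] 0.022834384285998578 0.015465308043561478 5.025
135 [-8.39229227  0.53137886 14.05070249] 0.0789601932632517 0.01552383409017728 5.5333
(array([0.48910979, 0.20108071]), np.float64(133.04425710291204), np.float64(59.8240829247719), np.float64(131.12356177050455), np.float64(0.057298188646749904), 355, np.float64(0.09201607598896222), np.float64(0.000638701186280774)) 7.9667
```

View pics/top1.png

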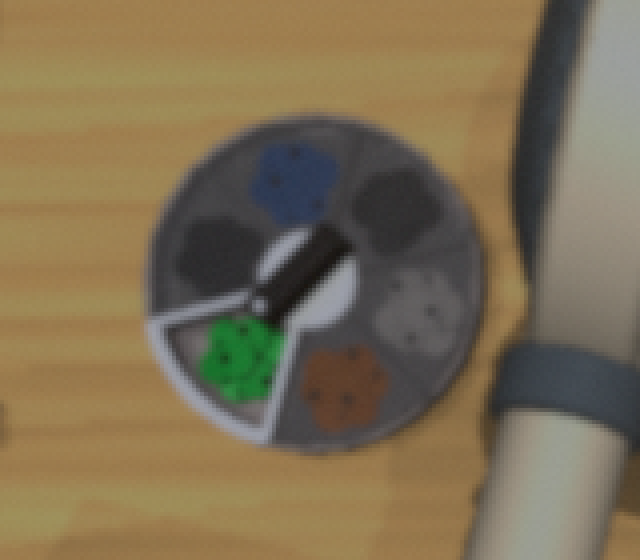

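The picture shows the green heap, at about crop (243,360), inside the white frame, whose outer corners are at (152,322) and (265,442). Next I check centring from the frame itself in both views.

Run:
```python
from h import *
p2,_,c2=img("scene"); np.save("scene1.npy",p2)
save("scene1.png",p2[120:220,330:450].repeat(5,0).repeat(5,1))
p=np.load("top1.npy"); c=vision.get_calibration("top")
for nm,p,c,ctr,b in(("top",p,c,(238,200),60),("scene",p2,c2,(390,170),60)):
    h=cv2.cvtColor(p,cv2.COLOR_RGB2HSV); near=np.zeros(p.shape[:2],np.uint8); cv2.circle(near,ctr,b,1,-1)
    g=((h[...,0]>50)&(h[...,0]<75)&(h[...,1]>120)&(near>0)).astype(np.uint8)
    hull=cv2.convexHull(np.argwhere(g)[:,::-1].astype(np.int32)); M=cv2.moments(hull); gp=(M["m10"]/M["m00"],M["m01"]/M["m00"])
    print(nm,g.sum(),gp)
    for z in(.012,.018,.024): print(z,topl([gp],c,z)[0])
k=topl([(198,210.5),(226.25,240.5)],vision.get_calibration("top"),.039)[:,:2]
m=k.mean(0); e=k[1]-k[0]; L=np.linalg.norm(e); e/=L; n=np.array([e[1],-e[0]]); 
if n@(m-A)<0:n=-n
print(k,L,"dir",np.degrees(np.arctan2(n[1],n[0])),"axis",m-n*L*np.cos(np.pi/6))
```

```text
top 309 (220.04437049362173, 219.02606766500276)
0.012 [0.4516802  0.24571501 0.012     ]
0.018 [0.45134821 0.24418757 0.018     ]
0.024 [0.45101623 0.24266012 0.024     ]
scene 27 (387.72083333333336, 160.35555555555553)
0.012 [0.45920844 0.23718172 0.012     ]
0.018 [0.46383514 0.23089516 0.018     ]
0.024 [0.46846183 0.2246086  0.024     ]
[[0.46883255 0.28678496]
 [0.4045836  0.22513578]] 0.08904240025017468 dir 133.817022756139 axis [0.49009783 0.20031915]
```

View pics/scene1.png

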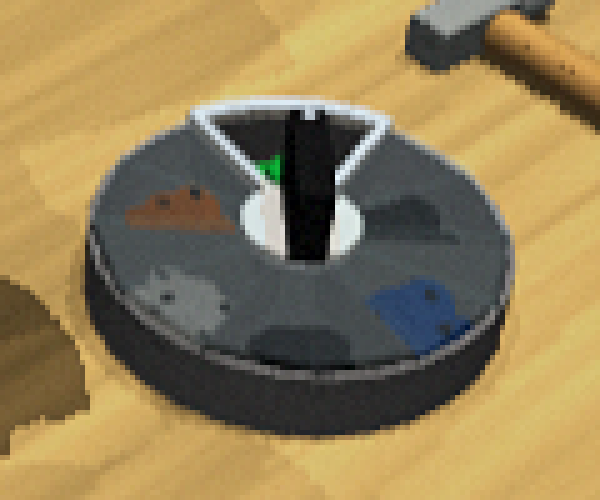

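Run:
```python
from h import *
c=vision.get_calibration("scene")
def proj(P):
    X=(np.array(P)-c["xyz"])@rot(c); X=X*[1,-1,-1]
    return cv2.projectPoints(X.reshape(-1,1,3),np.zeros(3),np.zeros(3),K(c),np.array(c["D"]))[0].reshape(-1,2)
cr=lambda P:((proj(P)-[330,120])*5).round(0).tolist()
a=np.array([.4915,.202]); u=lambda t:np.array([np.cos(np.radians(t)),np.sin(np.radians(t))])
print("axis",cr([[*a,.039],[*a,.079]]))
for o in(132,134,136):
    print(o,"corners",cr([[*(a+.092*u(o+s*30)),.039] for s in(1,-1)]),"bar ends top",cr([[*(a+s*.03*u(o)+w*.008*u(o+90)),.079] for s in(1,-1) for w in(1,-1)]))
for t in(128,131,134,137):
    print(t,"heap L/R low",cr([[*(a+.058*u(t)+s*.0215*u(126+90)),.010] for s in(1,-1)]),"top",cr([[*(a+.058*u(t)),.026]]))
p=np.load("scene1.npy").astype(int)
for v in(151,153,155,157): print(v,[(u_,*p[v,u_]) for u_ in range(376,404) if p[v,u_,1]>p[v,u_,0]+8 and p[v,u_,1]>p[v,u_,2]+8])
```

```text
axis [[298.0, 221.0], [310.0, 146.0]]
132 corners [[196.0, 106.0], [397.0, 120.0]] bar ends top [[290.0, 102.0], [328.0, 105.0], [291.0, 188.0], [331.0, 191.0]]
134 corners [[190.0, 107.0], [391.0, 117.0]] bar ends top [[287.0, 103.0], [325.0, 104.0], [294.0, 189.0], [333.0, 191.0]]
136 corners [[184.0, 109.0], [385.0, 115.0]] bar ends top [[285.0, 103.0], [323.0, 104.0], [296.0, 189.0], [336.0, 191.0]]
128 heap L/R low [[251.0, 186.0], [345.0, 199.0]] top [[302.0, 165.0]]
131 heap L/R low [[245.0, 185.0], [338.0, 198.0]] top [[295.0, 164.0]]
134 heap L/R low [[238.0, 185.0], [331.0, 198.0]] top [[289.0, 163.0]]
137 heap L/R low [[231.0, 185.0], [325.0, 197.0]] top [[282.0, 163.0]]
151 [(384, np.int64(39), np.int64(69), np.int64(42)), (385, np.int64(26), np.int64(128), np.int64(46)), (386, np.int64(17), np.int64(49), np.int64(22))]
153 [(381, np.int64(95), np.int64(167), np.int64(120)), (382, np.int64(17), np.int64(164), np.int64(46)), (383, np.int64(7), np.int64(132), np.int64(37)), (384, np.int64(6), np.int64(172), np.int64(51)), (385, np.int64(21), np.int64(178), np.int64(57)), (386, np.int64(0), np.int64(42), np.int64(15))]
155 [(382, np.int64(191), np.int64(219), np.int64(197)), (383, np.int64(76), np.int64(102), np.int64(90)), (384, np.int64(6), np.int64(97), np.int64(28)), (385, np.int64(7), np.int64(151), np.int64(44)), (386, np.int64(0), np.int64(19), np.int64(3))]
157 []
```

The scene view shows the frame corners at crop (195,105) and (388,122), with the heap mostly hidden behind the bar at (310,180). Both views put the opening at about 133° and the green heap at about 131–132°, so it is centred within measurement error. The arm is clear and touching nothing.

```bash
python3 -c "
from h import *
print(monitor.get_tcp_pos(),monitor.get_clock()); print(job.job_done())"
```

```text
[ 0.45006122 -0.04908838  0.29917123] 8.0167
the job is handed in; nothing more can be done
None
```

I turned the light grey dispenser's cover about 70° so its opening sits over the green caps, centred to within about 2° as measured, then let go and handed the job in at 8 s; the navy dispenser and its pink look-alike were left alone.

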